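# Reload the sealing-film dispenser

### The job

Reload the film dispenser: take the empty cardboard core off its upright spindle and put it in the open white tub. Then lift the tall film roll up over the front rail of the perforated steel shelf tray, draw it forward and mount it on the spindle, fully down on the platter, and finally fit the black hold-down cap over the spindle tip so that it sits flat on the roll. Leave everything else where it stands.

Things in the scene. Friction and masses are not known exactly. Their poses are not given: they have to be found in the camera images.
- stand: film dispenser, fixed: grey base plate 130 x 90 mm, 8 mm thick, carrying a round platter (80 mm across, top 14 mm above the bench) and a bare steel spindle 20 mm in diameter. Origin on the bench on the spindle's axis, z up. The base reaches from 85 mm behind (-x) to 45 mm ahead (+x) of the axis and 45 mm to either side; a low tear bar (top 24 mm above the bench) runs across its -x end, 69 to 82 mm from the axis
- seat (a point): centre of the platter's top, on the spindle's axis, 14 mm above the bench: where the underside of a mounted roll rests; z up
- spindle_tip (a point): top of the spindle, 86 mm above the bench; the uppermost 12 mm taper from 20 mm to 10 mm in diameter
- core: empty cardboard core, a tube 34 mm outside, 25 mm bore, 50 mm high, loose, 30 g, standing on the platter around the spindle at the start (the spindle rises 22 mm above it). Origin at the centre of its lower end, z along its axis
- core_mid (a point): middle of the empty core, on its axis, 25 mm from either end
- tub: open white plastic tub, fixed, 148 (x) x 118 (y) x 50 mm high outside, walls and floor 4 mm thick. Origin under its centre on the bench. It stands on one side of the dispenser and the cap on the other, either way round
- shelf: perforated stainless shelf tray on feet, fixed, 140 (x) x 400 (y) mm. Origin on the bench under its centre; its floor is 40 mm above the bench; the front rail runs along its -x edge (the robot's side, 70 mm from the centre) with its top 70 mm above the bench (30 mm above the tray's floor); the other three edges stand 18 mm above the floor. Clips at its ends reach y = +-215 mm
- roll: the tall film roll: white, upright, 56 mm in diameter, 50 mm high, with a cardboard-lined bore of 25 mm right through; loose, about 140 g. Origin at the centre of its underside, z along its axis. Stands on the shelf tray in one of three places, about 115 mm apart, in any order with the short roll and the flask
- cap: black hold-down cap, upright, open side down, loose, about 70 g: flange 48 mm across and 8 mm high, above it a grip 36 mm across, up to 38 mm overall. A 25 mm bore, 24 mm deep, opens in its underside. Origin at the centre of its underside, z up. Stands on the bench at the start; when fitted its underside rests on the roll, 64 mm above the bench
- short_roll: bystander: short film roll, same 56 mm diameter but only 25 mm high, on the shelf tray; origin at the centre of its underside
- flask: bystander: clear flat culture flask with a yellow cap, about 82 x 50 x 28 mm, lying on the shelf tray; origin at its underside, cap towards -x
- bottle: bystander: amber bottle, 42 mm across, 70 mm high, on the bench; origin under its centre
- wellplate: bystander: six-well plate, 127 x 85 x 22 mm, on the bench; origin under its centre
- dishes: bystander: stack of three glass dishes, 60 mm across, 41 mm high, on the bench; origin under its centre
- jar: bystander: small white-lidded jar, 40 mm across, 42 mm high, on the bench beside the shelf tray; origin under its centre
- pen: bystander: marker pen, about 112 mm long, 13 mm thick, lying on the bench; origin under its middle, long axis x
Mind the look-alikes: they are no part of the job. Leave any green, purple or red look-alike of the cap alone.

How it is judged:
By the outcome, as a careful person would: the job done as asked, in the order asked, and still so for the second after the job is handed in, with the robot touching nothing.
It also fails if it takes over 67 s, if anything falls off the work surface, if the arm or the gripper's body presses on something with over 40 N, if the wrist force passes 120 N, or if a joint passes its speed limit or range.

### The arm

A 6-joint arm with a two-finger parallel gripper is mounted at the origin on the work surface. World frame = base frame: x ahead of the robot, y to its left, z up, the work surface at z = 0. Lengths are in m, angles in rad, forces in N, time in s.
With the tool pointing down it reaches from about 0.35 to 0.85 m from the base axis. Payload 8.1 kg.
Tool frame: the origin (TCP) lies on the centre line of the jaws, within the pads' length; the fingertips stand 11 mm ahead of it and the grasp point (between the pads) lies 8 mm behind it (tip_reach is the z of the fingertips in the tool frame, in m); z points along the fingers, y is the direction in which the jaws open and shut (so a half turn about z gives the same grasp; the last joint's range is limited). The gripper opens to 93 mm and grips with 3 to 60 N. Pads are 15 mm wide; open, the fingers measure 128 mm over their backs; the gripper's body (75 mm by 188 mm) begins 65 mm behind the grasp point.
Start: joints at [-1.207, 0.13, 1.488, -0, 1.523, -0.085], TCP at [0.26, -0.541, 0.23] pointing down, gripper open.
Joint ranges: [-2.96, 2.96], [-0.89, 2.26], [0.02, 2.5], [-1.34, 4.48], [0, 2.73], [-2.66, 2.66]. Speed limits (rad/s): [2.39, 2.39, 2.79, 3.14, 3.14, 3.14].

### API

Orientations are given as a rotation vector (axis times angle).
In Python, from plant import read_state, read_camera, camera_params, close_job, silhouettes, tip_of, tip_reach gives the robot as it stands.
- The arm moves only by the shell command python3 -m creep 'ROWS' [FORCE]. ROWS is JSON, a list of rows, each a list of 5 numbers: the shift along the tool's x, y, z in m, then the turn about the tool's z in rad, then the closure in counts, from 0 (fully open) to 255 (shut). In form: [[dx, dy, dz, twist, gripper], ...]. A call has 1 to 12 rows; each row shifts and turns the commanded pose from where the row before left it, along the tool's axes as they then stand; what a row does not reach is not made up. A row lasts 1/12 s, in which the tool goes at most 41.7 mm and 7.16 degrees, less where a joint would pass 70% of its speed; a pose out of reach is approached as far as the arm can. A call is refused whole if a number of a shift passes 0.0417 or a number of a turn 0.125, either way. A call with a gripper value outside its range is refused whole. The fingers move at their own pace and stop on an object; FORCE is the grip in N (left out, the last holds). Time passes only in rows, so rows that do not move let the fingers close. It gives the time, the measured TCP pose, the force and the opening at its end, in the units of the state.
- read_state(): the state, without advancing time (a new reading comes with each control period).
- read_camera(name): name is "side" or "top"; returns the picture (420x560x3 uint8, red, green, blue); there is no depth.
- camera_params(name): a dict with "fov_y" (degrees; the focal length in pixels is half the picture's height over the tangent of half this angle, whatever the lens; pixels are square), "cx", "cy" (the principal point, pixels), "k1" (the pictures are not rectified: a ray, as slopes to the right and down, at radius r is drawn at 1 + k1 r^2 times it, then the intrinsics apply), "position" and "rotation" of the camera in the world. Camera axes: x right, y down, z forward; pixel columns grow to the right and rows downward; lengths in m; the calibration is good to about 2 mm. A picture is of the moment at which its call begins. camera_params takes no time and is no camera call.
- close_job(): hands the job in, once; it reports no verdict.
Trained networks look in the newest picture that a camera, given by its name, has taken for a name from the list of things; names that differ only in an ending like _2 or _b are one class to them, and where a whole thing is asked for, a point or a joint stands for the part that bears it (a point fixed in the world has none). Each returns a list of dicts, best first, with "confidence" (0 to 1); they miss things now and then, are a little off and sometimes report something else, mostly with a low value. They report only what shows in the picture. A call takes as long as a camera call. They do not tell look-alikes from the thing itself.
- silhouettes(camera, query): "region" (420x560 bool, what is visible of it) and "pixel" ([column, row] in pixels, amid what is visible of it).
- tip_of(camera, query): "pixel" ([column, row] in pixels: a listed point, or the origin of a listed thing).
The state is a dict: "t": time; "q": joint angles; "dq": joint speeds; "joint_torque": joint torques, N m; "tool_pos": TCP position; "orientation": TCP orientation; "force": force on the tool from outside, world axes, zero at the start; "wrist_torque": the same for the moment, N m; "opening": finger opening in m.
Only numpy, scipy, OpenCV 4.12 (cv2) and the standard library are available. Lean on these libraries where they do the work, as an engineer would, in place of code of your own. Each camera call takes 0.05 s, during which the arm holds its last target.

## Working session

There is one attempt and no reset: what is moved stays moved. The work goes in short steps, Python scripts to look and compute and a shell command to move; the robot and the scene stay as the last step left them, time stands still between calls to the robot, and variables do not carry over. Pictures are saved under pics/ and viewed, and the job is handed in when it is done.

```bash
ls; mkdir -p pics; python3 - <<'E'
from plant import *
import cv2
for n in("side","top"):
    im=read_camera(n); cv2.imwrite(f"pics/{n}0.png",cv2.cvtColor(im,cv2.COLOR_RGB2BGR)); print(camera_params(n))
s=read_state(); print(s); print(tip_reach)
E
```

```text
pics
{'fov_y': 56.53985610885931, 'cx': 275.56057555299043, 'cy': 208.7373950414405, 'k1': -0.06536618117627221, 'position': array([-0.00225887,  0.64093199,  0.57338569]), 'rotation': array([-0.81701379,  2.37058369, -1.34789216])}
{'fov_y': 42.02474160475354, 'cx': 276.6637691304239, 'cy': 206.15294224092236, 'k1': -0.20622184087943965, 'position': array([0.32190106, 0.00865013, 1.69572041]), 'rotation': array([-2.15062654,  2.19302289, -0.13717393])}
{'t': 0.1, 'q': array([-1.20736718e+00,  1.31109515e-01,  1.48919060e+00, -6.52250921e-06,
        1.52298214e+00, -8.54039344e-02]), 'dq': array([ 1.16657433e-04, -2.61063129e-03, -3.91416367e-03, -1.13428403e-05,
        4.85477137e-04,  1.08180174e-03]), 'joint_torque': array([ 1.76574329e-03, -5.61341536e+01, -4.93095446e+01,  7.71199912e-02,
        2.91450246e-02, -4.91167998e-05]), 'tool_pos': array([ 0.26018574, -0.54009467,  0.22866696]), 'orientation': array([-3.06118384e+00, -6.98750713e-01,  3.77688156e-04]), 'force': array([ 0.26715863,  0.10115201, -0.47713124]), 'wrist_torque': array([-0.02030406, -0.04957441,  0.0083951 ]), 'opening': 0.09317463400769484}
0.011
```

View pics/side0.png

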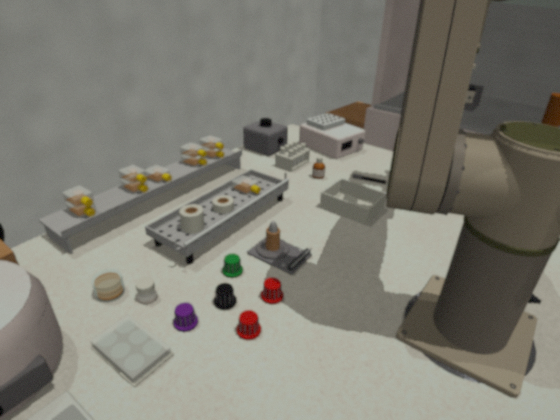

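View pics/top0.png

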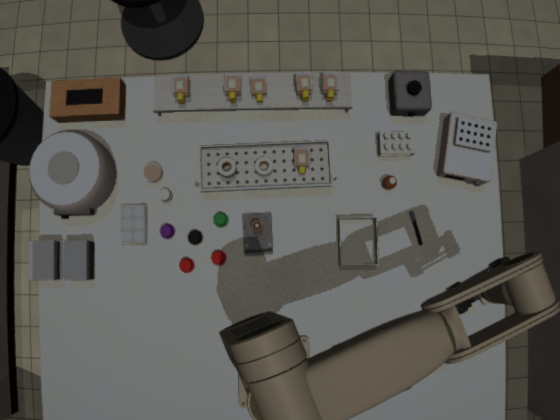

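```bash
cat > h.py <<'E'
import numpy as np, cv2
from scipy.spatial.transform import Rotation as R
from scipy.optimize import least_squares
from plant import *
def cam(n):
    p=camera_params(n); f=210/np.tan(np.radians(p['fov_y']/2)); return p,f,R.from_rotvec(p['rotation']).as_matrix()
def proj(n,P):
    p,f,M=cam(n); c=(np.atleast_2d(P)-p['position'])@M; s=c[:,:2]/c[:,2:]; r2=(s**2).sum(1,keepdims=True)
    return s*(1+p['k1']*r2)*f+[p['cx'],p['cy']]
def ray(n,px):
    p,f,M=cam(n); d=(np.asarray(px,float)-[p['cx'],p['cy']])/f; s=d.copy()
    for _ in range(30): s=d/(1+p['k1']*(s@s))
    v=M@np.array([s[0],s[1],1]); return p['position'],v/np.linalg.norm(v)
def atz(n,px,z):
    o,v=ray(n,px); return o+v*(z-o[2])/v[2]
def tri(a,b):
    f=lambda P:np.r_[proj('side',P)[0]-a,proj('top',P)[0]-b]
    s=least_squares(f,[.5,.1,.05]); return s.x,np.abs(s.fun).max()
def save(im,name): cv2.imwrite('pics/'+name,cv2.cvtColor(im,cv2.COLOR_RGB2BGR))
E
python3 - <<'E'
from h import *
t={n:read_camera(n) for n in('side','top')}
np.savez('init.npz',**t)
c={}
for q in ['stand','seat','spindle_tip','core','core_mid','tub','shelf','roll','cap','short_roll','flask']:
    o={}
    for n in('side','top'):
        r=tip_of(n,q); o[n]=[(np.round(d['pixel'],1).tolist(),round(float(d['confidence']),2)) for d in r[:6]]
    print(q,o)
    if o['side'] and o['top'] and q!='cap': print('   ',*tri(o['side'][0][0],o['top'][0][0]))
S=t['side'][130:320,130:330]; T=t['top'][130:280,140:390]
save(cv2.resize(S,None,fx=3,fy=3,interpolation=cv2.INTER_CUBIC),'sc.png')
save(cv2.resize(T,None,fx=3,fy=3,interpolation=cv2.INTER_CUBIC),'tc.png')
E
```

```text
stand {'side': [([271.5, 250.1], 0.82), ([223.4, 303.4], 0.24)], 'top': [([258.2, 226.8], 0.91)]}
    [0.44811749 0.04003592 0.00174011] 0.63796363428483
seat {'side': [([224.6, 219.5], 0.68), ([276.3, 250.6], 0.57)], 'top': [([251.7, 227.0], 0.93), ([227.7, 167.6], 0.23)]}
    [0.49218174 0.09716145 0.09465888] 17.739277692904693
spindle_tip {'side': [([274.2, 224.2], 0.92), ([271.7, 251.2], 0.48), ([222.8, 223.0], 0.22)], 'top': [([253.4, 224.6], 0.94)]}
    [0.44209809 0.04810914 0.0837396 ] 1.5920328376361397
core {'side': [([274.3, 250.1], 0.65)], 'top': [([259.5, 226.8], 0.6)]}
    [ 4.45884015e-01  3.45030487e-02 -2.22792263e-04] 0.09194879164158465
core_mid {'side': [([271.8, 238.3], 0.69)], 'top': [([258.9, 226.4], 0.48)]}
    [0.44818946 0.03819574 0.0353706 ] 1.0898749067723656
tub {'side': [([352.8, 206.3], 0.93)], 'top': [([356.4, 241.1], 0.86)]}
    [ 0.39357343 -0.26669268  0.00418345] 0.49614695448781276
shelf {'side': [([222.4, 219.3], 0.61)], 'top': [([262.0, 168.7], 0.56)]}
    [0.62775535 0.02380614 0.00845637] 0.046065941238083497
roll {'side': [([192.8, 227.3], 0.83)], 'top': [([413.2, 230.3], 0.74), ([226.5, 170.0], 0.68)]}
    [ 0.71207541 -0.36117383 -0.3002772 ] 87.23625986396422
cap {'side': [([247.2, 331.2], 0.88), ([227.9, 271.1], 0.83), ([271.1, 292.1], 0.75), ([225.0, 300.4], 0.61), ([185.0, 321.9], 0.55)], 'top': [([185.6, 266.1], 0.76), ([219.0, 256.8], 0.74), ([222.2, 218.9], 0.73), ([164.3, 231.5], 0.7), ([355.0, 242.4], 0.47)]}
short_roll {'side': [([224.7, 207.7], 0.72), ([275.5, 222.1], 0.4)], 'top': [([264.5, 166.4], 0.59)]}
    [0.62773859 0.01467904 0.04040792] 0.3993132393841847
flask {'side': [([247.6, 188.0], 0.66)], 'top': [([390.0, 185.1], 0.67), ([301.5, 158.9], 0.61)]}
    [ 0.68264148 -0.33662001 -0.08127058] 36.877965756154
```

```bash
ls pics
```

```text
sc.png
side0.png
tc.png
top0.png
```

View pics/sc.png

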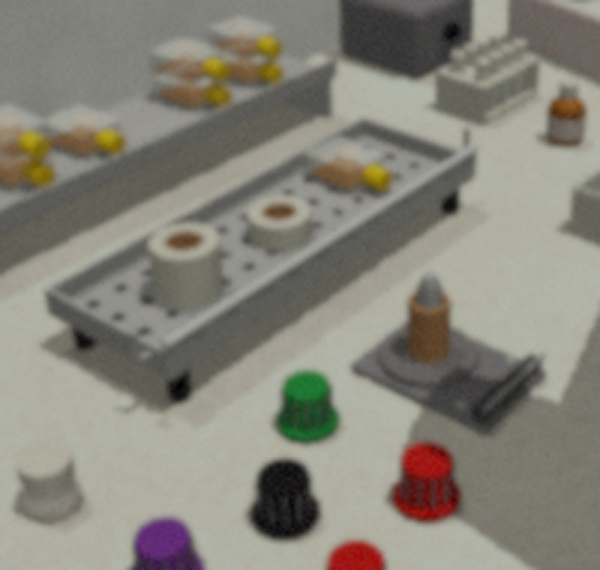

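View pics/tc.png

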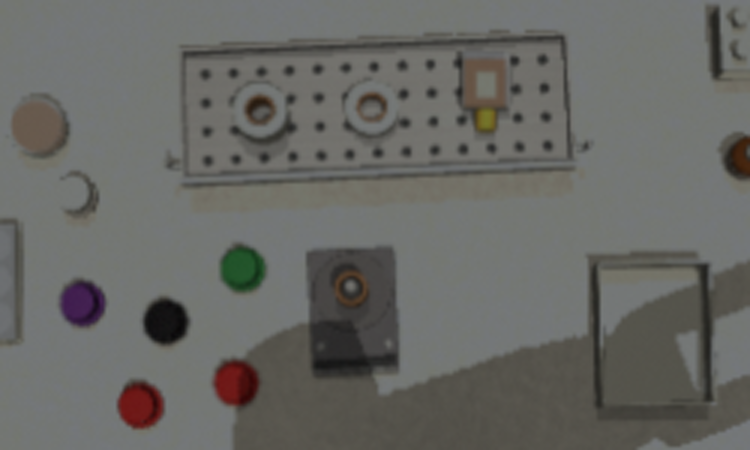

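```bash
cat >> h.py <<'E'
def cyl(P,secs):  # secs: (r,z) list
    a=np.linspace(0,2*np.pi,48,endpoint=False)
    return np.vstack([np.c_[P[0]+r*np.cos(a),P[1]+r*np.sin(a),np.full(48,P[2]+z)] for r,z in secs])
def hullc(n,P,secs):
    h=cv2.convexHull((proj(n,cyl(P,secs))).astype(np.float32)); m=cv2.moments(h)
    return np.array([m['m10']/m['m00'],m['m01']/m['m00']]),m['m00'],h
def maskc(reg):
    y,x=np.nonzero(reg); return np.array([x.mean(),y.mean()]),len(x)
SEC=dict(roll=[(.028,0),(.028,.05)],short_roll=[(.028,0),(.028,.025)],core=[(.017,0),(.017,.05)],cap=[(.024,0),(.024,.008),(.018,.008),(.018,.038)])
def fit(q,obs,secs,x0):
    f=lambda P:np.concatenate([hullc(n,P,secs)[0]-o for n,o in obs.items()])
    s=least_squares(f,x0); return s.x,np.abs(s.fun).max()
E
python3 - <<'E'
from h import *
t={n:read_camera(n) for n in('side','top')}
vis={n:t[n].copy() for n in t}
want={'roll':{'side':(192,218),'top':(227,168)},'cap':{'side':(225,296),'top':(195,237)},'core':{'side':(272,240),'top':(257,226)},'short_roll':{'side':(223,205),'top':(264,166)}}
for q,w in want.items():
    obs={}
    for n in t:
        r=silhouettes(n,q)
        r=[d for d in r if np.hypot(*(np.array(d['pixel'])-w[n]))<14]
        if not r: print(q,n,'miss');continue
        c,a=maskc(r[0]['region']); obs[n]=c
        print(q,n,c.round(1),a,round(r[0]['confidence'],2),len(r))
        cs,_=cv2.findContours(r[0]['region'].astype(np.uint8),0,1); cv2.drawContours(vis[n],cs,-1,(255,255,0),1)
    if len(obs)==2:
        P,e=fit(q,obs,SEC[q],[.5,.1,.03]); print('  ',P.round(4),round(e,2),[hullc(n,P,SEC[q])[1] for n in obs])
for n,b in(('side',(130,320,130,330)),('top',(130,280,140,390))):
    save(cv2.resize(vis[n][b[0]:b[1],b[2]:b[3]],None,fx=3,fy=3,interpolation=cv2.INTER_NEAREST),n+'_m.png')
E
```

```text
roll side [191.1 217.9] 678 0.81 1
roll top [226.5 167.8] 319 0.51 1
   [0.6224 0.1311 0.0433] 0.38 [655.323481611209, 324.0315384162823]
cap side [224.  296.3] 555 0.91 1
cap top [194.9 237.1] 165 0.72 1
   [0.4181 0.2363 0.0015] 0.31 [556.863770675147, 191.78355423302855]
core side [272.5 239.9] 269 0.75 1
core top [257.6 229.8] 14 0.43 1
   [0.4412 0.0452 0.0116] 2.28 [349.35256804781966, 111.64239849848673]
short_roll side [222.8 203.9] 344 0.54 1
short_roll top [263.3 166. ] 261 0.59 1
   [0.6275 0.0194 0.042 ] 0.04 [363.2365332705667, 287.6614700797945]
```

View pics/side_m.png

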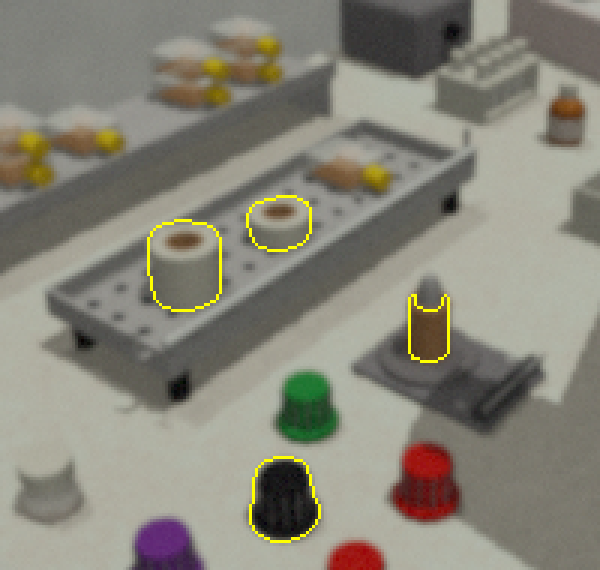

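View pics/top_m.png

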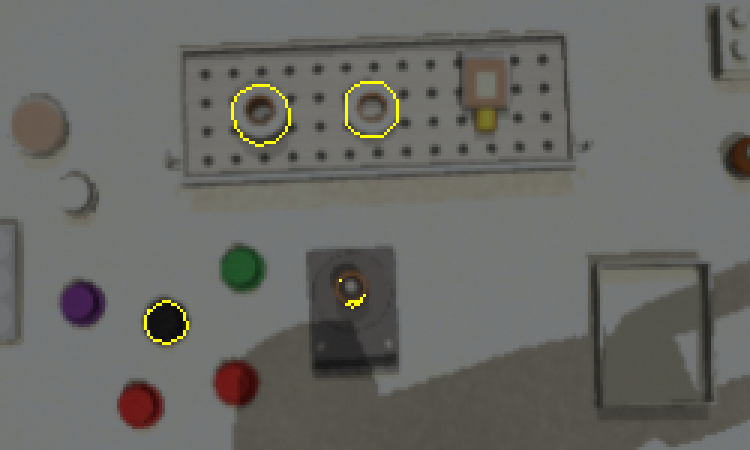

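```bash
cat > ov.py <<'E'
from h import *
def overlay(t,items,n,b,fx,name):
    im=cv2.resize(t[n][b[0]:b[1],b[2]:b[3]],None,fx=fx,fy=fx,interpolation=cv2.INTER_CUBIC)
    for P,secs,col in items:
        for s in secs:
            p=proj(n,cyl(P,[s])); p=((p-[b[2],b[0]]+.5)*fx-.5)
            cv2.polylines(im,[np.round(p*8).astype(np.int32)],True,col,1,cv2.LINE_AA,3)
    save(im,name)
E
python3 - <<'E'
from ov import *
t=np.load('init.npz')
im=t['top'].astype(int); 
sub=im[216:236,245:268]; w=(sub[...,0]-sub[...,2]); m=w>35
y,x=np.nonzero(m); print('top ring',len(x),x.min()+245,x.max()+245,y.min()+216,y.max()+216)
ims=t['side'].astype(int)[222:256,255:290]; w=ims[...,0]-ims[...,2]; m=w>40; y,x=np.nonzero(m); print('side core',x.mean()+255,y.mean()+222,x.min()+255,x.max()+255,y.min()+222,y.max()+222,len(x))
for ring in [(256.7,225.3)]:
    P=atz('top',ring,.064); print(P); 
    P=atz('side',(273,222.5),.086);print(P)
P=np.array([.4478,.0415,0.])
core=[(.017,.014),(.017,.064),(.005,.086),(.04,.014)]
its=[(P,core,(0,255,0))]
roll=(np.array([.6224,.1311,.04]),SEC['roll'],(0,255,0)); cap=(np.array([.4181,.2363,0]),SEC['cap'],(0,255,0))
overlay(t,its,'side',(205,275,240,320),8,'ovs1.png'); overlay(t,its+[],'top',(200,260,230,290),8,'ovt1.png')
overlay(t,[roll,cap],'side',(195,320,170,250),5,'ovs2.png'); overlay(t,[roll,cap],'top',(150,250,170,250),6,'ovt2.png')
E
python3 -c "
import cv2,numpy as np
a=[cv2.imread('pics/'+n) for n in('ovs1.png','ovt1.png','ovs2.png','ovt2.png')]
for i in(0,2):
  h=max(a[i].shape[0],a[i+1].shape[0]); p=[cv2.copyMakeBorder(x,0,h-x.shape[0],0,0,0) for x in a[i:i+2]]
  o=np.hstack(p);
  s=min(1,800/o.shape[1],600/o.shape[0]); cv2.imwrite('pics/ovc%d.png'%i,cv2.resize(o,None,fx=s,fy=s))
"
```

```text
top ring 26 252 261 221 230
side core 272.85221674876846 239.88177339901478 267 279 229 249 203
[0.44612308 0.04200542 0.064     ]
[0.44339668 0.0454389  0.086     ]
```

View pics/ovs1.png

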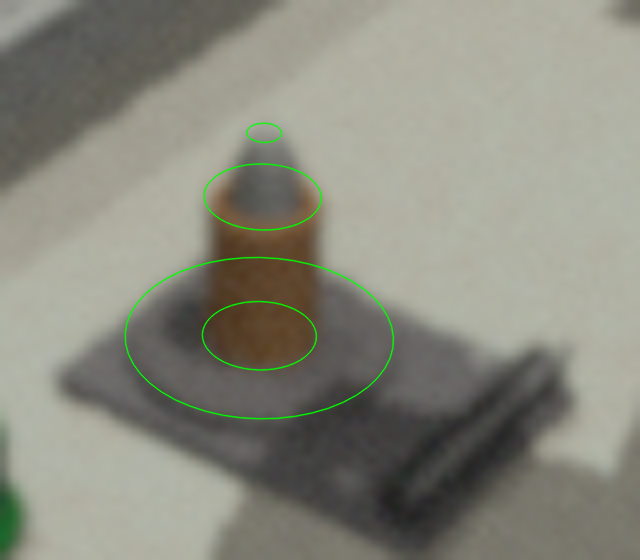

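View pics/ovt1.png

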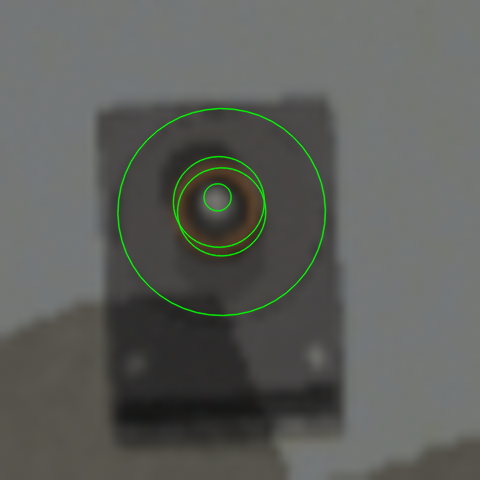

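View pics/ovc2.png

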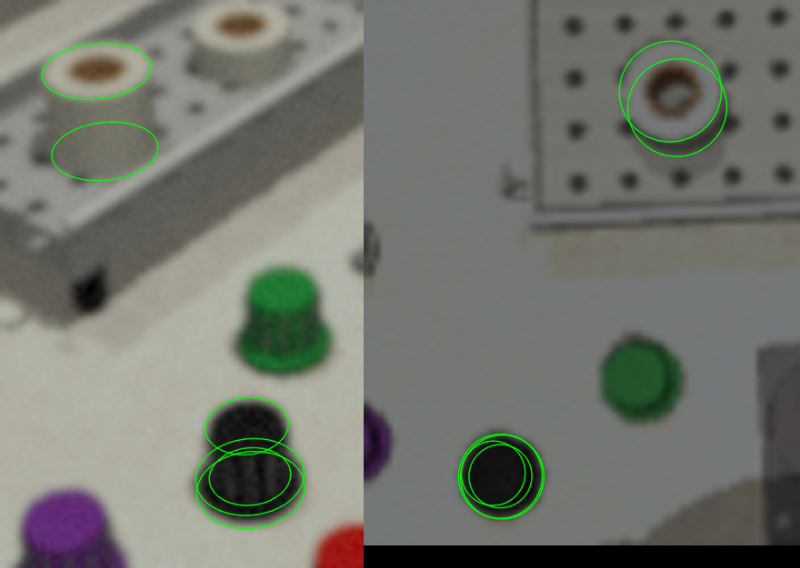

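```bash
python3 - <<'E'
from ov import *
t=np.load('init.npz')
P=np.array([.4458,.0415,0.])
core=[(.017,.014),(.017,.064),(.005,.086),(.04,.014),(.010,.074)]
def rect(n,b,fx,name):
    im=cv2.imread('pics/'+name)
    for z,x0,x1 in((.008,-.085,.045),(.0,-.085,.045)):
        c=np.array([[x0,-.045,z],[x1,-.045,z],[x1,.045,z],[x0,.045,z]])+P
        p=((proj(n,c)-[b[2],b[0]]+.5)*fx-.5)
        cv2.polylines(im,[np.round(p*8).astype(np.int32)],True,(255,255,0),1,cv2.LINE_AA,3)
    cv2.imwrite('pics/'+name,im)
its=[(P,core,(0,255,0))]
overlay(t,its,'side',(205,275,240,320),8,'ovs3.png'); overlay(t,its+[],'top',(200,260,230,290),8,'ovt3.png')
rect('side',(205,275,240,320),8,'ovs3.png');rect('top',(200,260,230,290),8,'ovt3.png')
# tub & shelf
imt=cv2.cvtColor(t['top'],cv2.COLOR_RGB2BGR)
T=np.array([.3936,-.2667,0])
for S,h,hx,hy in((T,.05,.074,.059),(np.array([.6278,.0238,0]),.07,.07,.2)):
    c=S+np.array([[-hx,-hy,h],[hx,-hy,h],[hx,hy,h],[-hx,hy,h]])
    cv2.polylines(imt,[np.round(proj('top',c)*8).astype(np.int32)],True,(0,255,0),1,cv2.LINE_AA,3)
cv2.imwrite('pics/tt.png',cv2.resize(imt[130:280,180:400],None,fx=3.6,fy=3.6))
E
```

```text
(no output)
```

View pics/ovs3.png

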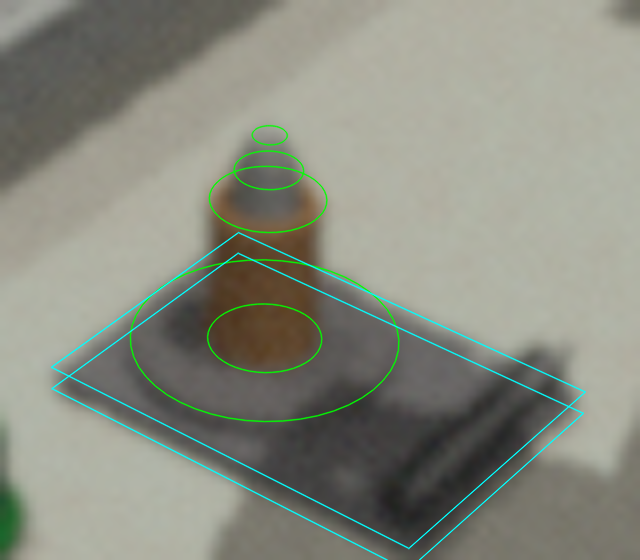

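View pics/ovt3.png

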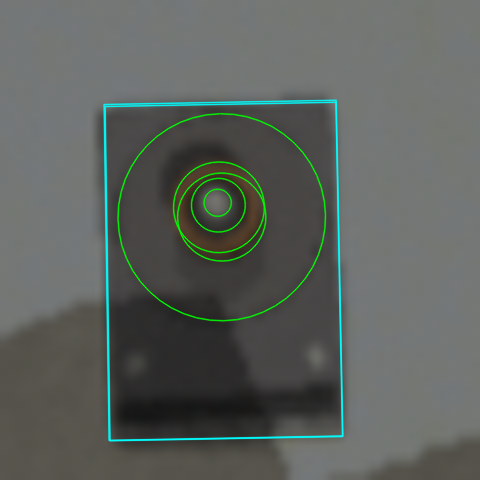

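View pics/tt.png

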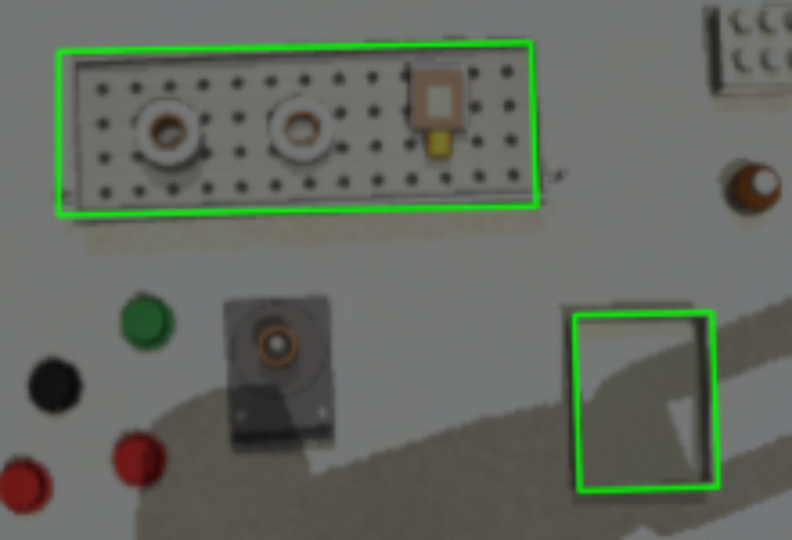

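The tall roll is at side (192,218), next to the short roll at (223,205), which is half as high. The cap I want is the only black one, at side (225,296) / top (195,237). The others are green, red, red and purple. The enlarged crops confirm both picks. Next I turn the jaws along world y and go above the core.

```bash
python3 -m creep '[[0,0,0,0.112,0],[0,0,0,0.112,0],[0,0,0,0.112,0],[0,0,0,0.113,0],[0,-0.025,0,0,0],[0.013,-0.036,0,0,0],[0.014,-0.04,0,0,0],[0.014,-0.04,0,0,0],[0.014,-0.04,0,0,0],[0.014,-0.04,0,0,0],[0.014,-0.04,0,0,0],[0.014,-0.04,0,0,0]]' 10; python3 -m creep '[[0.014,-0.04,0,0,0],[0.014,-0.04,0,0,0],[0.014,-0.04,0,0,0],[0.014,-0.04,0,0,0],[0.014,-0.04,0,0,0],[0.014,-0.04,0,0,0],[0.006,-0.025,0,0,0],[0,-0.01,0,0,0],[0,0,0,0,0]]'
python3 -c "
from h import *
s=read_state();print(s['t'],s['tool_pos'],R.from_rotvec(s['orientation']).as_matrix().round(3))"
```

```text
t: 2.8
tool_pos: [0.3561, -0.2419, 0.2298]
orientation: [3.141, -0.001, 0.001]
force: [0.3, -0.3, 0.2]
opening: 0.0934
t: 3.55
tool_pos: [0.4445, 0.0292, 0.2296]
orientation: [-3.141, -0.005, 0.0]
force: [-0.5, 0.1, 1.1]
opening: 0.0928
3.55 [0.44454945 0.02924732 0.22963193] [[ 1.     0.003 -0.   ]
 [ 0.003 -1.     0.   ]
 [-0.    -0.    -1.   ]]
```

```bash
python3 -m creep '[[0.001,-0.008,0,0,0],[0,0,0.03,0,0],[0,0,0.03,0,0],[0,0,0.02,0,0],[0,0,0,0,0],[0,0,0,0,0]]'
python3 -c "
from h import *
save(read_camera('side'),'s2.png');save(read_camera('top'),'t2.png')
a=cv2.imread('pics/s2.png');b=cv2.imread('pics/t2.png')
cv2.imwrite('pics/st2.png',np.hstack([cv2.resize(a[120:320,180:380],(400,400)),cv2.resize(b[160:300,190:330],(400,400))]))
s=read_state();print(s['t'],s['tool_pos'],s['force'])"
```

```text
t: 4.05
tool_pos: [0.4447, 0.0342, 0.149]
orientation: [3.141, -0.003, -0.004]
force: [0.3, -0.1, 0.0]
opening: 0.0929
4.15 [0.44659679 0.03452149 0.15141029] [ 0.54091778 -0.36867557 -0.0006031 ]
```

View pics/st2.png

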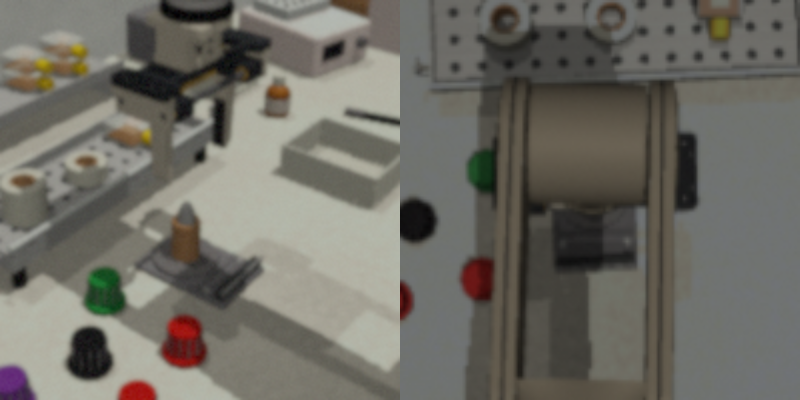

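```bash
python3 -m creep '[[0.0015,-0.0075,0,0,0],[0,0,0.03,0,0],[0,0,0.04,0,0],[0,0,0.03,0,0],[0,0,0.013,0,0],[0,0,0,0,0],[0,0,0,0,0]]'
python3 -c "
from h import *
save(read_camera('side'),'s3.png')
a=cv2.imread('pics/s3.png')
cv2.imwrite('pics/s3c.png',cv2.resize(a[180:280,220:340],None,fx=5,fy=5))
s=read_state();print(s['t'],s['tool_pos'],s['force'])
print(proj('side',[[.447,.042,.037]]))"
```

```text
t: 4.73
tool_pos: [0.4477, 0.0431, 0.0374]
orientation: [-3.142, 0.0, -0.0]
force: [0.3, 0.0, -0.8]
opening: 0.0929
4.7833 [0.44873174 0.0430246  0.03851668] [-0.53355684 -0.17631682  0.71259579]
[[272.25079942 238.77042238]]
```

View pics/s3c.png

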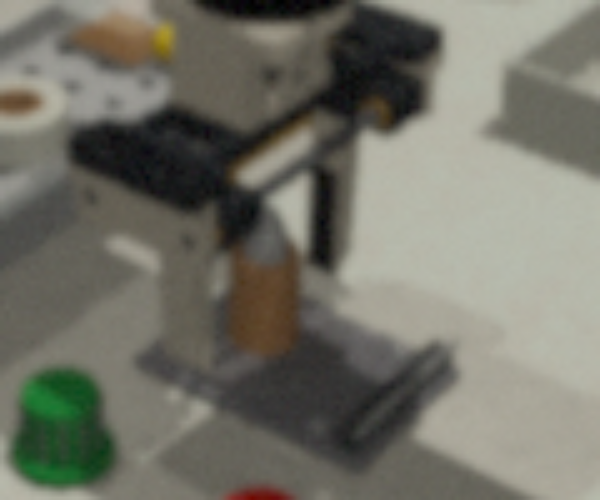

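```bash
python3 -m creep '[[0,0,0,0,255],[0,0,0,0,255],[0,0,0,0,255],[0,0,0,0,255],[0,0,0,0,255],[0,0,0,0,255],[0,0,0,0,255],[0,0,0,0,255]]' 12
```

```text
t: 5.45
tool_pos: [0.4471, 0.0428, 0.0366]
orientation: [-3.142, 0.0, 0.0]
force: [0.2, -0.6, 0.2]
opening: 0.0439
```

```bash
python3 -m creep '[[0,0,0,0,255],[0,0,0,0,255],[0,0,0,0,255],[0,0,0,0,255],[0,0,0,0,255]]'
```

```text
t: 5.87
tool_pos: [0.4471, 0.0428, 0.0366]
orientation: [-3.142, 0.0, 0.0]
force: [0.8, -0.1, 0.5]
opening: 0.0346
```

```bash
python3 -m creep '[[0,0,0,0,255],[0,0,0,0,255],[0,0,-0.01,0,255],[0,0,-0.025,0,255],[0,0,-0.03,0,255],[0,0,-0.03,0,255],[0,0,-0.015,0,255],[0,0,-0.01,0,255],[0,0,0,0,255]]'
python3 -c "
from h import *
save(read_camera('side'),'s4.png')
a=cv2.imread('pics/s4.png')
cv2.imwrite('pics/s4c.png',cv2.resize(a[130:280,200:380],None,fx=4,fy=4))
s=read_state();print(s['t'],s['tool_pos'],s['force'],s['opening'])"
```

```text
t: 6.62
tool_pos: [0.4488, 0.0428, 0.1597]
orientation: [3.142, -0.0, 0.008]
force: [0.6, -0.5, -0.3]
opening: 0.0345
6.6667 [0.44781301 0.04280883 0.15767675] [-0.80188698 -0.66970015 -1.17779078] 0.03447439379119135
```

View pics/s4c.png

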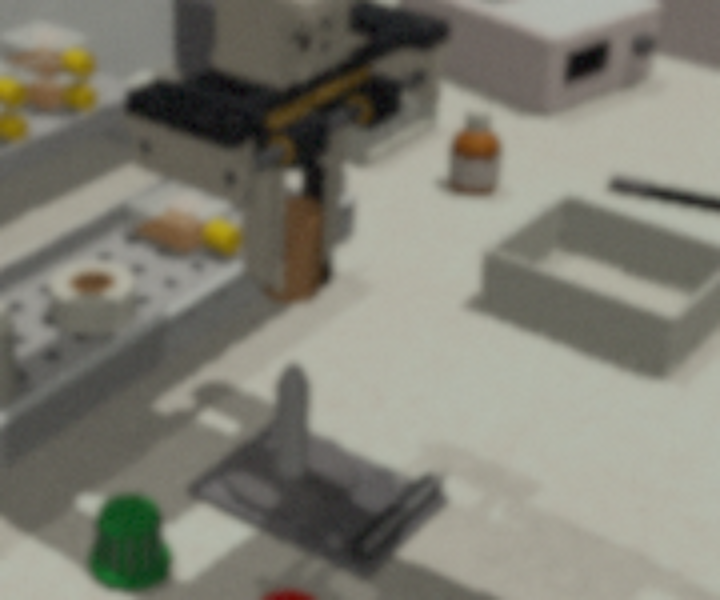

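```bash
python3 -m creep '[[-0.004,0.02,0,0,255],[-0.007,0.038,0,0,255],[-0.007,0.04,0,0,255],[-0.007,0.04,0,0,255],[-0.007,0.04,0,0,255],[-0.007,0.04,0,0,255],[-0.007,0.04,0,0,255],[-0.007,0.03,0,0,255],[-0.003,0.02,0,0,255],[0,0,0,0,255],[0,0,0,0,255]]'
python3 -c "
from h import *
save(read_camera('side'),'s5.png')
a=cv2.imread('pics/s5.png')
cv2.imwrite('pics/s5c.png',cv2.resize(a[100:250,280:430],None,fx=4,fy=4))
s=read_state();print(s['t'],s['tool_pos'],s['force'],s['opening'])"
```

```text
t: 7.58
tool_pos: [0.3898, -0.2651, 0.1547]
orientation: [-3.139, 0.004, 0.004]
force: [-0.4, 0.1, -0.4]
opening: 0.0345
7.6333 [ 0.39019608 -0.26431109  0.15489342] [-0.09476756 -0.03352397 -0.57581179] 0.034974472518635946
```

View pics/s5c.png

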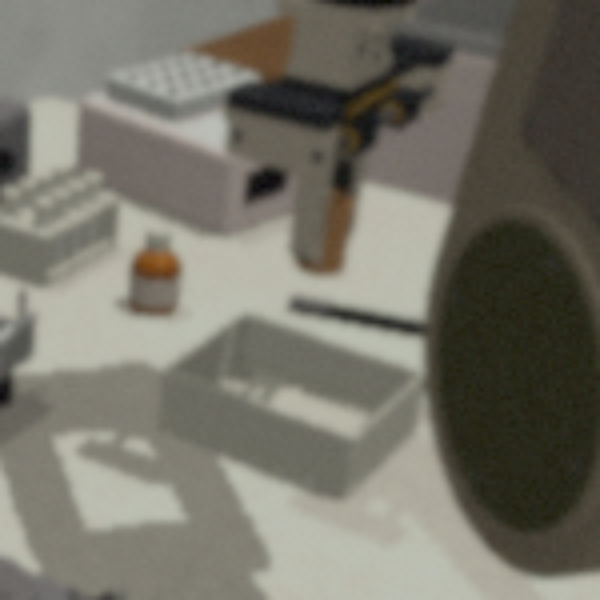

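```bash
python3 -m creep '[[0,0,0.015,0,255],[0,0,0.03,0,255],[0,0,0.03,0,255],[0,0,0.025,0,255],[0,0,0.013,0,255],[0,0,0.006,0,255],[0,0,0,0,255],[0,0,0,0,115],[0,0,0,0,115],[0,0,0,0,115],[0,0,0,0,115],[0,0,0,0,115]]'
python3 -c "
from h import *
s=read_state();print(s['t'],s['tool_pos'],s['force'],s['opening'])"
```

```text
t: 8.63
tool_pos: [0.3916, -0.2656, 0.0385]
orientation: [3.141, -0.0, 0.002]
force: [0.1, 0.2, 0.1]
opening: 0.051
8.6333 [ 0.39163032 -0.26562798  0.03853253] [0.11147573 0.16892777 0.11844048] 0.051018726905613175
```

```bash
python3 -m creep '[[0,0,-0.015,0,115],[0,0,-0.035,0,115],[0,0,-0.04,0,115],[0,0,-0.04,0,115],[0,0,-0.02,0,60],[0,0,0,0,0]]'
python3 -c "
from h import *
t={n:read_camera(n) for n in('side','top')}; np.savez('i2.npz',**t)
obs={}
for n,w in(('side',(192,218)),('top',(227,168))):
    r=[d for d in silhouettes(n,'roll') if np.hypot(*(np.array(d['pixel'])-w))<14]
    if r: obs[n]=maskc(r[0]['region'])[0]; print(n,obs[n])
if len(obs)==2: print(fit('roll',obs,SEC['roll'],[.6,.1,.04]))
for n in('side','top'): print([(d['pixel'],d['confidence']) for d in tip_of(n,'spindle_tip')])
a=t['side'][100:280,220:420];b=t['top'][190:290,220:400]
o=np.hstack([cv2.resize(a,(400,360)),cv2.resize(b,(400,222)).copy() if 0 else cv2.copyMakeBorder(cv2.resize(b,(400,222)),0,138,0,0,0)]); save(o,'c6.png')
s=read_state();print(s['t'],s['tool_pos'])"
```

```text
t: 9.13
tool_pos: [0.3938, -0.2675, 0.1946]
orientation: [3.135, -0.001, 0.013]
force: [1.1, 0.6, 1.3]
opening: 0.0604
side [191.24693252 218.3297546 ]
top [226.29757785 167.68858131]
(array([0.62222141, 0.13165269, 0.04225876]), np.float64(0.2385698576518962))
[([273.3, 221.4], 0.76), ([147.2, 296.4], 0.18)]
[([254.6, 225.5], 0.79), ([263.8, 165.9], 0.34)]
9.4333 [ 0.3901676  -0.26444554  0.18568665]
```

View pics/c6.png

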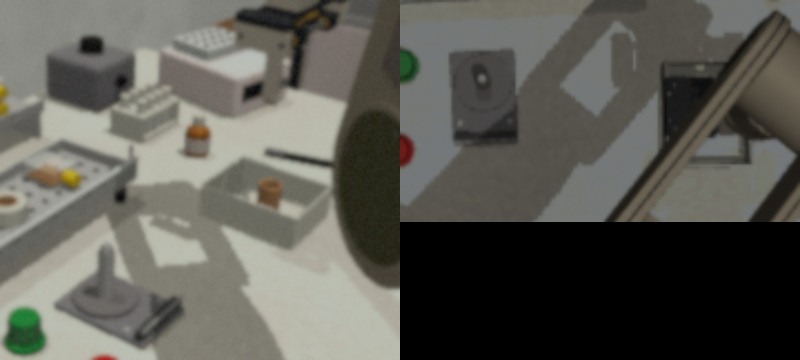

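```bash
python3 - <<'E'
from ov import *
t=np.load('i2.npz')
sp=[(.010,.014),(.005,.086),(.010,.074),(.04,.014)]
its=[(np.array([.447,.042,0]),sp,(0,255,0))]
overlay(t,its,'side',(210,260,248,298),8,'a.png'); overlay(t,its,'top',(205,255,232,282),8,'b.png')
cv2.imwrite('pics/ab.png',np.hstack([cv2.imread('pics/a.png'),cv2.imread('pics/b.png')]))
E
```

```text
(no output)
```

View pics/ab.png

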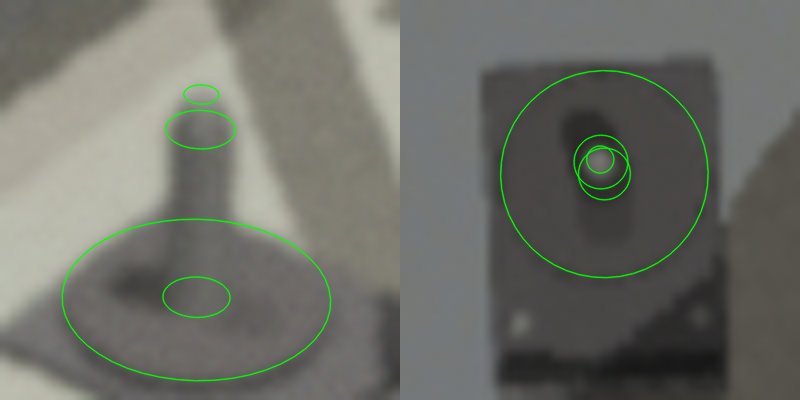

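```bash
python3 -m creep '[[0.012,-0.02,0,0,0],[0.022,-0.037,0,0,0],[0.022,-0.038,0,0,0],[0.022,-0.038,0,0,0],[0.022,-0.038,0,0,0],[0.022,-0.038,0,0,0],[0.022,-0.038,0,0,0],[0.022,-0.038,0,0,0],[0.022,-0.038,0,0,0],[0.022,-0.038,0,0,0],[0.016,-0.025,0,0,0],[0.006,-0.01,0,0,0]]';python3 -m creep '[[0,0,0,0,0],[0,0,0,0,0]]'
python3 -c "
from h import *
save(read_camera('side'),'s7.png')
a=cv2.imread('pics/s7.png')
cv2.imwrite('pics/s7c.png',cv2.resize(a[110:270,140:300],None,fx=3.7,fy=3.7))
s=read_state();print(s['t'],s['tool_pos'],s['force'],s['opening'],s['orientation'])"
```

```text
t: 10.43
tool_pos: [0.6138, 0.1179, 0.1854]
orientation: [-3.141, -0.005, 0.004]
force: [1.0, 0.1, 0.3]
opening: 0.0932
t: 10.6
tool_pos: [0.6126, 0.1139, 0.186]
orientation: [3.141, 0.001, -0.004]
force: [0.4, -0.0, -0.3]
opening: 0.093
10.65 [0.61255426 0.11308243 0.18641352] [ 0.588976   -0.94840748  0.16547354] 0.09322235305375536 [ 3.14079334e+00 -5.38731708e-04 -3.60666821e-03]
```

View pics/s7c.png

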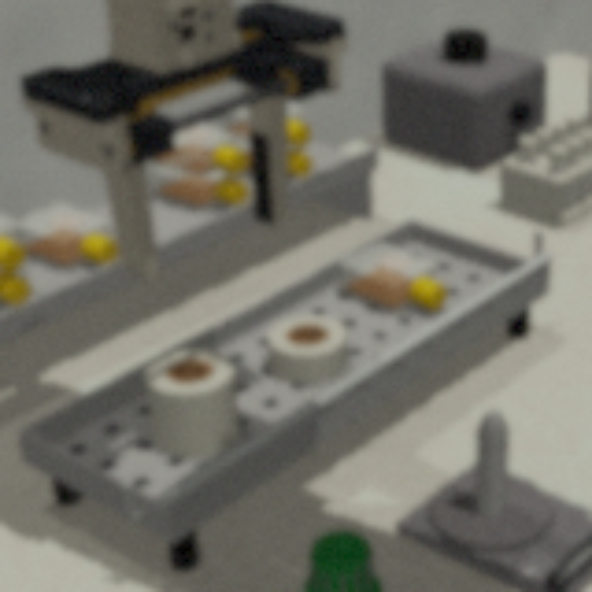

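```bash
python3 -m creep '[[0.0095,-0.018,0,0,0],[0,0,0.025,0,0],[0,0,0.035,0,0],[0,0,0.01,0,0],[0,0,0,0,0],[0,0,0,0,0]]'
python3 -c "
from h import *
s=read_state();print(s['t'],s['tool_pos'],s['force'],s['opening'],s['orientation'])"
```

```text
t: 11.15
tool_pos: [0.6222, 0.1308, 0.1176]
orientation: [3.141, -0.003, -0.003]
force: [0.2, -0.2, 0.4]
opening: 0.0931
11.15 [0.62220472 0.13077795 0.11756427] [ 0.18425862 -0.16625682  0.40019389] 0.0931351739416714 [ 3.14121251e+00 -2.59053736e-03 -2.84558598e-03]
```

```bash
python3 -m creep '[[0,-0.0005,0.02,0,0],[0,0,0.025,0,0],[0,0,0.01,0,0],[0,0,0,0,0],[0,0,0,0,0]]'
python3 -c "
from h import *
save(read_camera('side'),'s8.png')
a=cv2.imread('pics/s8.png')
cv2.imwrite('pics/s8c.png',cv2.resize(a[140:260,150:270],None,fx=4.7,fy=4.7))
s=read_state();print(s['t'],s['tool_pos'],s['force'],s['opening'],s['orientation'])"
```

```text
t: 11.57
tool_pos: [0.6233, 0.1323, 0.0638]
orientation: [-3.142, 0.001, -0.001]
force: [-0.0, 0.3, 0.4]
opening: 0.0931
11.6167 [0.6240298  0.13248974 0.0646296 ] [ 0.12101747  0.22320876 -0.52283116] 0.0928928502636069 [-3.14135093e+00  6.42821725e-04 -3.23072048e-03]
```

View pics/s8c.png

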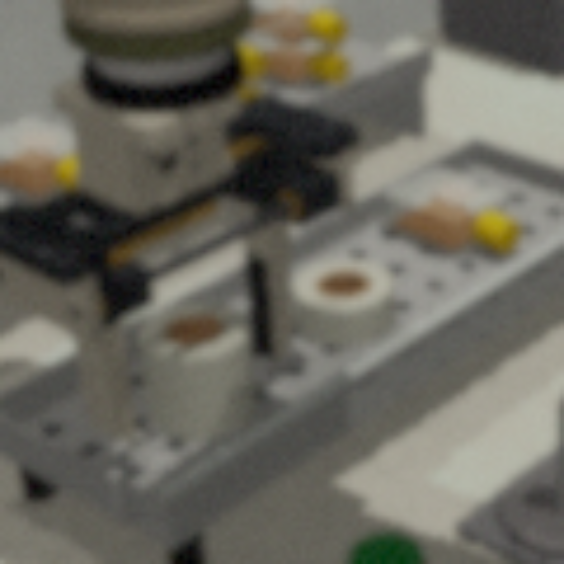

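```bash
python3 -m creep '[[-0.001,0,0,0,255],[0,0,0,0,255],[0,0,0,0,255],[0,0,0,0,255],[0,0,0,0,255],[0,0,0,0,255],[0,0,0,0,255],[0,0,0,0,255],[0,0,0,0,255],[0,0,0,0,255]]' 20; python3 -m creep '[[0,0,0,0,255],[0,0,0,0,255]]'
```

```text
t: 12.45
tool_pos: [0.6221, 0.1324, 0.0629]
orientation: [3.141, -0.0, 0.0]
force: [-1.0, -2.0, 3.5]
opening: 0.0557
t: 12.62
tool_pos: [0.6221, 0.1324, 0.0628]
orientation: [3.141, -0.0, 0.0]
force: [-0.8, -3.2, 3.5]
opening: 0.0561
```

```bash
python3 -m creep '[[0,0,-0.01,0,255],[0,0,-0.02,0,255],[0,0,-0.03,0,255],[0,0,-0.02,0,255],[0,0,-0.01,0,255],[0,0,0,0,255],[0,0,0,0,255]]'
python3 -c "
from h import *
t={n:read_camera(n) for n in('side','top')}
a=t['side'][110:270,140:300]
save(cv2.resize(a,None,fx=3.7,fy=3.7),'s9.png')
s=read_state();print(s['t'],s['tool_pos'],s['force'],s['opening'],s['orientation'])
for d in silhouettes('side','roll')[:3]: print(d['pixel'],d['confidence'],maskc(d['region']))
print(hullc('side',s['tool_pos']-[0,0,.0228],SEC['roll'])[:2])
"
```

```text
t: 13.2
tool_pos: [0.6219, 0.1328, 0.1525]
orientation: [-3.141, 0.0, -0.0]
force: [0.5, -0.6, -2.1]
opening: 0.0557
13.3 [0.62070542 0.13251294 0.1504095 ] [-0.72631721 -0.50823598 -2.45679129] 0.055446160328855104 [ 3.14131286e+00 -1.86795219e-04 -5.10385607e-03]
[188.5, 186.1] 0.72 (array([189.23090586, 185.81172291]), 563)
(array([188.34125517, 187.11148514]), 714.1492844122695)
```

View pics/s9.png

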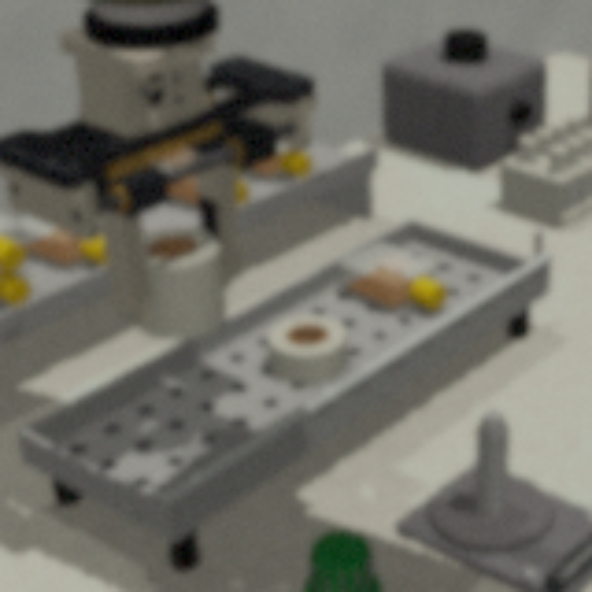

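```bash
python3 -m creep '[[-0.015,0,0,0,255],[-0.03,0,0,0,255],[-0.035,0.005,0,0,255],[-0.03,0.015,0,0,255],[-0.025,0.022,0,0,255],[-0.02,0.022,0,0,255],[-0.012,0.016,0,0,255],[-0.005,0.008,0,0,255],[0,0,0,0,255],[0,0,0,0,255],[0,0,0,0,255]]'
python3 -c "
from h import *
t={n:read_camera(n) for n in('side','top')}; np.savez('i3.npz',**t)
a=t['side'][150:270,210:330]
save(cv2.resize(a,None,fx=4.7,fy=4.7),'s10.png')
s=read_state();print(s['t'],s['tool_pos'],s['force'],s['opening'],s['orientation'])
"
```

```text
t: 14.27
tool_pos: [0.4505, 0.0451, 0.1524]
orientation: [-3.141, 0.0, 0.0]
force: [-0.0, -0.4, -1.2]
opening: 0.0554
14.3667 [0.45047539 0.04531714 0.15249053] [ 0.38334387  0.69458646 -1.71121707] 0.05600468749485158 [-3.14125643e+00 -8.37755865e-04  4.15981885e-04]
```

View pics/s10.png

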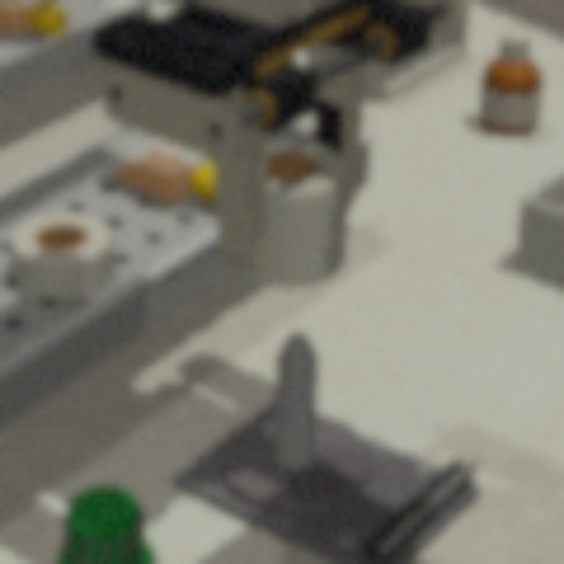

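```bash
python3 -m creep '[[-0.004,0.003,0,0,255],[0,0,0.015,0,255],[0,0,0.012,0,255],[0,0,0.005,0,255],[0,0,0,0,255],[0,0,0,0,255]]'
python3 - <<'E'
from ov import *
t={n:read_camera(n) for n in('side','top')}; np.savez('i4.npz',**t)
s=read_state();print(s['t'],s['tool_pos'],s['force'],s['opening'],s['orientation'])
P=s['tool_pos']-[0,0,.0228]
overlay(t,[(P,[(.028,0),(.028,.05)],(0,255,0)),(np.array([.4465,.042,0]),[(.005,.086),(.01,.074),(.01,.014)],(255,255,0))],'side',(185,255,240,310),8,'s11.png')
E
```

```text
t: 14.87
tool_pos: [0.4455, 0.0417, 0.1202]
orientation: [-3.142, -0.0, 0.002]
force: [-0.1, 0.0, -0.8]
opening: 0.0555
14.9667 [0.44630251 0.04164862 0.12114826] [ 0.00170454  0.19264456 -1.27755838] 0.05562528240922923 [ 3.14158092e+00 -9.52125376e-05  9.09203417e-04]
```

View pics/s11.png

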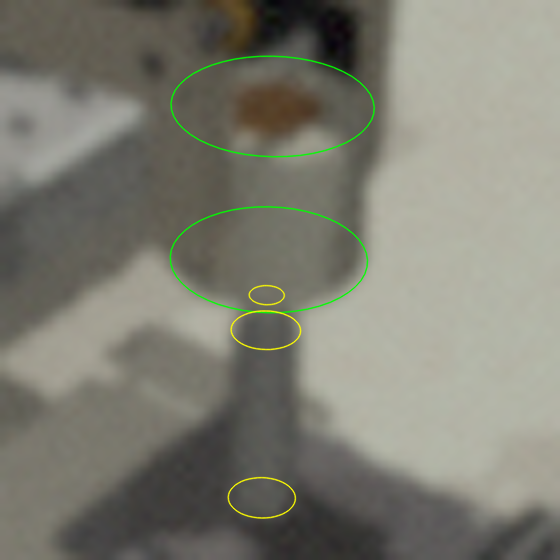

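```bash
python3 -m creep '[[0,0,0.007,0,255],[0,0,0.006,0,255],[0,0,0.004,0,255],[0,0,0.004,0,255],[0,0,0,0,255]]'; python3 -c "
from h import *
print(read_state()['wrist_torque'])"
```

```text
t: 15.38
tool_pos: [0.4451, 0.0416, 0.0984]
orientation: [-3.142, 0.0, 0.003]
force: [-0.4, 0.1, -1.2]
opening: 0.0557
[0.06215116 0.04301306 0.03926057]
```

```bash
python3 -m creep '[[0,0,0.006,0,255],[0,0,0.006,0,255],[0,0,0.006,0,255],[0,0,0.004,0,255],[0,0,0,0,255]]'; python3 -c "
from h import *
s=read_state();print(s['force'],s['wrist_torque'])"
```

```text
t: 15.8
tool_pos: [0.445, 0.0416, 0.0763]
orientation: [-3.142, 0.0, 0.003]
force: [-0.0, 0.1, -1.5]
opening: 0.0557
[-0.04943202  0.05608361 -1.46413761] [-0.00248031  0.0391254  -0.04020944]
```

```bash
python3 -m creep '[[0,0,0.009,0,255],[0,0,0.01,0,255],[0,0,0.009,0,255],[0,0,0.005,0,255],[0,0,0.003,0,255],[0,0,0,0,255]]'; python3 -c "
from h import *
s=read_state();print(s['force'],s['wrist_torque'])"
```

```text
t: 16.3
tool_pos: [0.4451, 0.0416, 0.0405]
orientation: [-3.142, 0.0, 0.003]
force: [0.5, -0.6, -1.5]
opening: 0.0556
[ 0.45737339 -0.60491391 -1.54962945] [-0.00335914  0.04522508 -0.02289376]
```

Remaining gap about 4 mm. I'll lower in 1 mm rows and watch the force.

```bash
python3 -m creep '[[0,0,0.001,0,255],[0,0,0.001,0,255],[0,0,0.001,0,255],[0,0,0,0,255]]';python3 -m creep '[[0,0,0.001,0,255],[0,0,0,0,255]]'
```

```text
t: 16.63
tool_pos: [0.4461, 0.0416, 0.0388]
orientation: [3.142, -0.0, 0.001]
force: [0.7, 0.8, -0.3]
opening: 0.0553
t: 16.8
tool_pos: [0.446, 0.0416, 0.0377]
orientation: [3.142, -0.0, 0.0]
force: [-0.6, -0.2, -2.3]
opening: 0.0559
```

```bash
python3 -m creep '[[0,0,0.001,0,255],[0,0,0,0,255]]'; python3 -m creep '[[0,0,0,0,255]]'
```

```text
t: 16.97
tool_pos: [0.4462, 0.0416, 0.0368]
orientation: [3.142, -0.0, 0.001]
force: [-0.1, 1.0, 0.0]
opening: 0.0555
t: 17.05
tool_pos: [0.4462, 0.0416, 0.0369]
orientation: [-3.142, 0.0, -0.001]
force: [-1.3, 0.0, 0.6]
opening: 0.0551
```

```bash
python3 -m creep '[[0,0,0.001,0,255],[0,0,0,0,255]]'; python3 -m creep '[[0,0,0.001,0,255],[0,0,0,0,255]]'
```

```text
t: 17.22
tool_pos: [0.4462, 0.0416, 0.0367]
orientation: [3.142, -0.0, 0.0]
force: [-6.3, 0.9, 13.5]
opening: 0.0555
t: 17.38
tool_pos: [0.4464, 0.0416, 0.0365]
orientation: [3.142, -0.0, 0.0]
force: [-10.2, 0.5, 21.0]
opening: 0.056
```

```bash
python3 -m creep '[[0,0,-0.001,0,255],[0,0,-0.0005,0,255],[0,0,0,0,60],[0,0,0,0,0],[0,0,0,0,0],[0,0,0,0,0],[0,0,0,0,0],[0,0,0,0,0]]'
python3 -m creep '[[0,0,-0.01,0,0],[0,0,-0.03,0,0],[0,0,-0.04,0,0],[0,0,-0.04,0,0],[0,0,-0.02,0,0],[0,0,0,0,0]]'
python3 - <<'E'
from ov import *
t={n:read_camera(n) for n in('side','top')}; np.savez('i5.npz',**t)
s=read_state();print(s['t'],s['tool_pos'],s['force'],s['opening'],s['orientation'])
overlay(t,[(np.array([.446,.042,.014]),[(.028,0),(.028,.05)],(0,255,0)),(np.array([.4465,.042,0]),[(.005,.086)],(255,255,0))],'side',(190,265,230,330),8,'s12.png')
E
```

```text
t: 18.05
tool_pos: [0.4459, 0.0416, 0.036]
orientation: [-3.142, 0.0, 0.0]
force: [-0.2, 0.5, 0.0]
opening: 0.0907
t: 18.55
tool_pos: [0.4495, 0.0415, 0.1833]
orientation: [3.141, -0.0, 0.017]
force: [0.9, -0.0, 0.3]
opening: 0.093
18.65 [0.44676302 0.04160625 0.17765587] [ 0.80026927 -0.5473712  -0.72169713] 0.09298690695997526 [ 3.14153086e+00 -2.84556163e-04  4.66008467e-03]
```

View pics/s12.png

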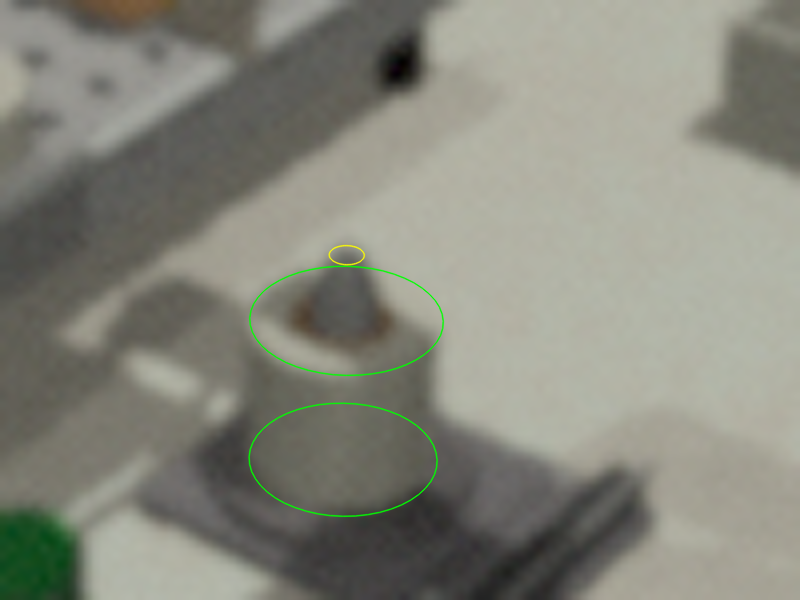

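```bash
python3 -m creep '[[-0.003,-0.015,0,0,85],[-0.005,-0.035,0,0,85],[-0.005,-0.035,0,0,85],[-0.005,-0.035,0,0,85],[-0.005,-0.035,0,0,85],[-0.004,-0.025,0,0,85],[-0.002,-0.015,0,0,85],[0,0,0,0,85],[0,0,0,0,85],[0,0,0,0,85]]'
python3 - <<'E'
from ov import *
t={n:read_camera(n) for n in('side','top')}; np.savez('i6.npz',**t)
s=read_state();print(s['t'],s['tool_pos'],s['force'],s['opening'],s['orientation'])
obs={}
for n,w in(('side',(225,296)),):
    r=[d for d in silhouettes(n,'cap') if np.hypot(*(np.array(d['pixel'])-w))<14]
    if r: print(maskc(r[0]['region']))
overlay(t,[],'side',(170,330,150,310),3.7,'s13.png')
E
```

```text
t: 19.48
tool_pos: [0.4164, 0.2357, 0.1749]
orientation: [3.14, -0.0, -0.003]
force: [0.6, 0.0, -0.6]
opening: 0.0619
19.5833 [0.41687665 0.2354701  0.17547945] [0.53614075 0.02337514 0.12564473] 0.06178121404703387 [ 3.14086514e+00 -2.25696926e-03 -1.57668484e-03]
(array([224.20321932, 296.48692153]), 497)
```

View pics/s13.png

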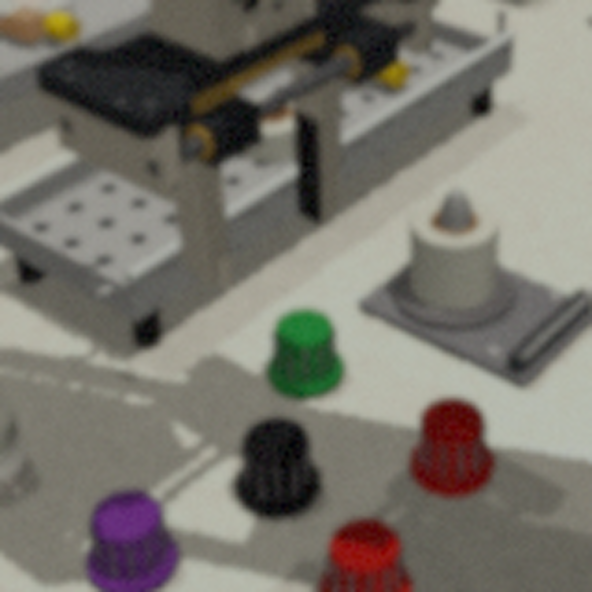

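```bash
python3 -m creep '[[0.001,-0.001,0.015,0,85],[0,0,0.035,0,85],[0,0,0.035,0,85],[0,0,0.02,0,85],[0,0,0.005,0,85],[0,0,0,0,85],[0,0,0,0,85]]'
python3 - <<'E'
from ov import *
t={n:read_camera(n) for n in('side',)}
s=read_state();print(s['t'],s['tool_pos'],s['force'],s['opening'],s['orientation'])
overlay(t,[],'side',(220,330,170,280),5.4,'s14.png')
E
```

```text
t: 20.22
tool_pos: [0.4188, 0.2375, 0.0673]
orientation: [-3.141, 0.002, -0.001]
force: [0.5, -0.3, -0.1]
opening: 0.0619
20.2667 [0.41941531 0.23786683 0.06805238] [0.41102342 0.6596237  1.55712779] 0.061836262324409426 [-3.14048463e+00  1.28311181e-03 -3.94208613e-03]
```

View pics/s14.png

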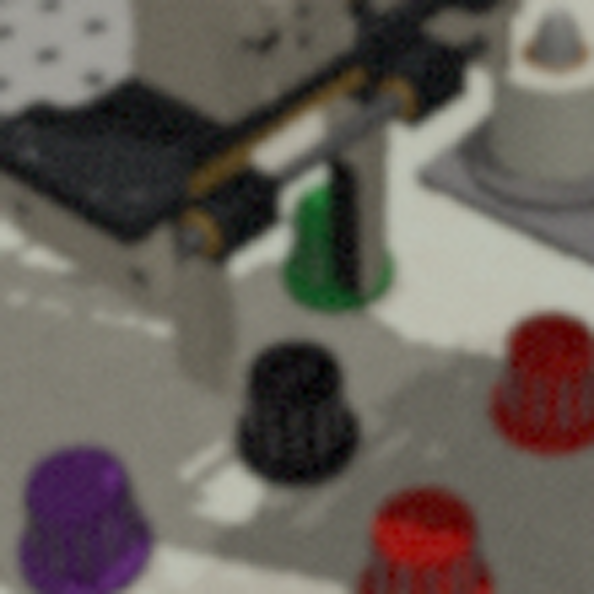

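```bash
python3 -m creep '[[-0.001,0.0012,0.015,0,85],[0,0,0.018,0,85],[0,0,0.008,0,85],[0,0,0.003,0,85],[0,0,0,0,85],[0,0,0,0,85]]'
python3 - <<'E'
from ov import *
t={n:read_camera(n) for n in('side',)}
s=read_state();print(s['t'],s['tool_pos'],s['force'],s['opening'],s['orientation'])
overlay(t,[],'side',(220,330,170,280),5.4,'s15.png')
E
```

```text
t: 20.77
tool_pos: [0.4178, 0.2368, 0.0233]
orientation: [-3.141, 0.0, -0.002]
force: [0.5, -0.0, 0.4]
opening: 0.062
20.8167 [0.41793146 0.23682545 0.02341574] [-0.32498797  0.3061928   0.29124239] 0.061952110475366785 [-3.14087418e+00  1.94530667e-04 -2.63996455e-03]
```

View pics/s15.png

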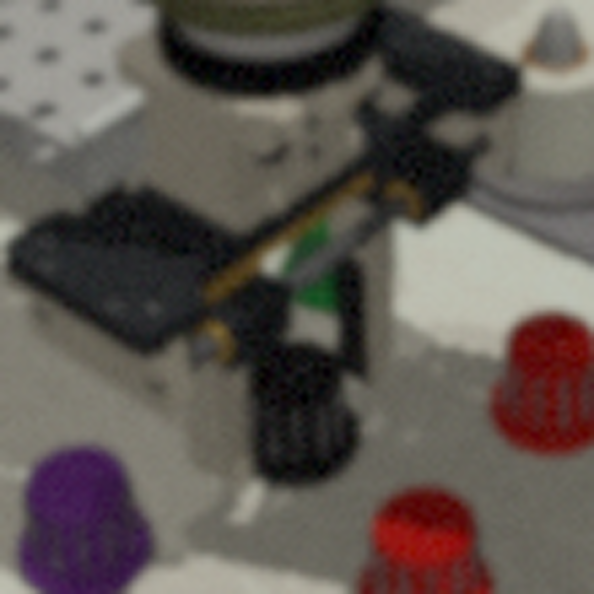

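```bash
python3 -m creep '[[0,0,0,0,255],[0,0,0,0,255],[0,0,0,0,255],[0,0,0,0,255],[0,0,0,0,255],[0,0,0,0,255],[0,0,0,0,255],[0,0,0,0,255]]' 20; python3 -m creep '[[0,0,0,0,255],[0,0,0,0,255]]'
```

```text
t: 21.48
tool_pos: [0.4171, 0.2364, 0.0223]
orientation: [-3.142, 0.0, -0.0]
force: [-0.8, -0.8, 3.0]
opening: 0.0355
t: 21.65
tool_pos: [0.4172, 0.2365, 0.0224]
orientation: [-3.141, 0.0, -0.0]
force: [-1.1, -1.3, 4.4]
opening: 0.0355
```

```bash
python3 -m creep '[[0,0,-0.01,0,255],[0,0,-0.025,0,255],[0,0,-0.035,0,255],[0,0,-0.03,0,255],[0,0,-0.015,0,255],[0,0,-0.005,0,255],[0,0,0,0,255],[0,0,0,0,255]]'; python3 -m creep '[[0.003,0.015,0,0,255],[0.005,0.035,0,0,255],[0.005,0.035,0,0,255],[0.005,0.035,0,0,255],[0.005,0.035,0,0,255],[0.004,0.025,0,0,255],[0.002,0.012,0,0,255],[0,0.003,0,0,255],[0,0,0,0,255],[0,0,0,0,255],[0,0,0,0,255]]'
python3 - <<'E'
from ov import *
t={n:read_camera(n) for n in('side','top')}
s=read_state();print(s['t'],s['tool_pos'],s['force'],s['opening'],s['orientation'])
overlay(t,[(s['tool_pos']-[0,0,.0224],SEC['cap'],(0,255,0))],'side',(160,270,220,330),5.4,'s16.png')
E
```

```text
t: 22.32
tool_pos: [0.4165, 0.2362, 0.1413]
orientation: [3.141, -0.0, -0.002]
force: [-0.8, -0.8, -0.4]
opening: 0.0361
t: 23.23
tool_pos: [0.4454, 0.0424, 0.1414]
orientation: [-3.141, -0.001, 0.002]
force: [0.3, 0.2, -0.5]
opening: 0.0361
23.3333 [0.4456612  0.04239903 0.14181831] [ 0.46224261 -0.74196739  0.00850437] 0.0359221659383455 [-3.14139258e+00 -2.15531999e-03  8.90772964e-04]
```

View pics/s16.png

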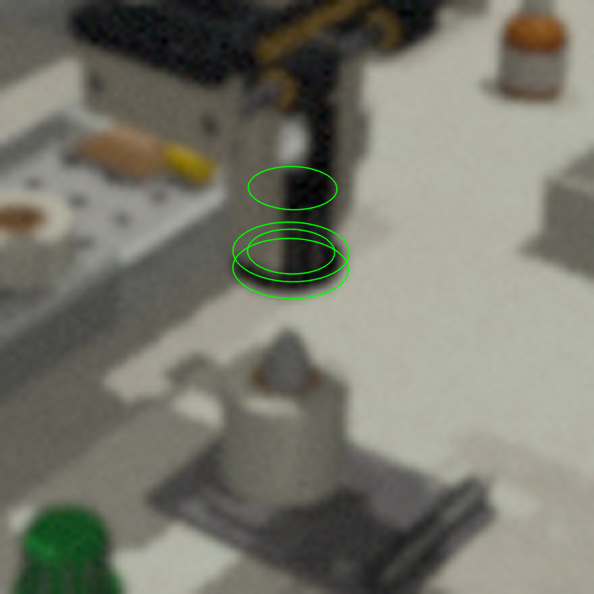

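```bash
python3 -m creep '[[0.0005,0.0005,0.01,0,255],[0,0,0.012,0,255],[0,0,0.01,0,255],[0,0,0.005,0,255],[0,0,0,0,255],[0,0,0,0,255]]'; python3 -m creep '[[0,0,0.005,0,255],[0,0,0.005,0,255],[0,0,0.003,0,255],[0,0,0,0,255]]'
```

```text
t: 23.83
tool_pos: [0.4459, 0.0409, 0.1044]
orientation: [-3.142, 0.0, 0.002]
force: [-0.5, 0.1, 0.1]
opening: 0.0357
t: 24.17
tool_pos: [0.4459, 0.0409, 0.0913]
orientation: [-3.142, 0.0, 0.002]
force: [-0.7, -0.1, 0.3]
opening: 0.0363
```

```bash
python3 -m creep '[[0,0,0.002,0,255],[0,0,0.001,0,255],[0,0,0,0,255]]'; python3 -m creep '[[0,0,0.001,0,255],[0,0,0,0,255]]'; python3 -m creep '[[0,0,0.001,0,255],[0,0,0,0,255]]'
```

```text
t: 24.42
tool_pos: [0.4464, 0.0409, 0.089]
orientation: [-3.142, 0.0, 0.0]
force: [0.2, -0.6, -1.2]
opening: 0.036
t: 24.58
tool_pos: [0.4465, 0.0409, 0.0881]
orientation: [-3.142, 0.0, -0.0]
force: [0.3, -0.0, -0.7]
opening: 0.0359
t: 24.75
tool_pos: [0.4464, 0.0409, 0.087]
orientation: [-3.142, 0.0, 0.0]
force: [0.4, -0.1, -0.6]
opening: 0.0356
```

```bash
python3 -m creep '[[0,0,0.001,0,255],[0,0,0,0,255]]'; python3 -m creep '[[0,0,0.001,0,255],[0,0,0,0,255]]'
```

```text
t: 24.92
tool_pos: [0.4467, 0.0409, 0.0864]
orientation: [-3.142, 0.0, -0.001]
force: [1.0, 0.2, 1.4]
opening: 0.0359
t: 25.08
tool_pos: [0.447, 0.0409, 0.0863]
orientation: [3.142, -0.0, 0.002]
force: [-3.7, -0.2, 9.9]
opening: 0.0358
```

```bash
python3 -m creep '[[0,0,-0.001,0,255],[0,0,0,0,85],[0,0,0,0,85],[0,0,0,0,85],[0,0,0,0,85],[0,0,-0.01,0,85],[0,0,-0.03,0,85],[0,0,-0.035,0,85],[0,0,-0.02,0,85],[0,0.03,0,0,85],[0,0.035,0,0,85],[0,0.035,0,0,85]]'; python3 -m creep '[[0,0.035,0,0,85],[0,0.035,0,0,85],[0,0.035,0,0,85],[0,0.03,0,0,85],[0,0.02,0,0,85],[0,0,0,0,85],[0,0,0,0,85]]'
python3 - <<'E'
from ov import *
t={n:read_camera(n) for n in('side','top')}
s=read_state();print(s['t'],s['tool_pos'],s['force'],s['opening'])
it=[(np.array([.446,.0415,.064]),SEC['cap'],(0,255,0))]
overlay(t,it,'side',(195,270,230,305),5.3,'a2.png');overlay(t,it,'top',(190,265,220,295),5.3,'b2.png')
cv2.imwrite('pics/ab2.png',np.hstack([cv2.imread('pics/a2.png'),cv2.imread('pics/b2.png')]))
save(np.hstack([t['side'][100:370,60:460],cv2.copyMakeBorder(t['top'][130:290,130:450],0,110,0,0,0)]),'full.png')
obs={}
for n,w in(('side',(272,225)),('top',(256,225))):
    r=[d for d in silhouettes(n,'cap') if np.hypot(*(np.array(d['pixel'])-w))<12]
    if r: obs[n]=maskc(r[0]['region'])[0]; print(n,obs[n],hullc(n,it[0][0],SEC['cap'])[0])
if len(obs)==2: print(fit('cap',obs,SEC['cap'],[.45,.04,.06]))
E
```

```text
t: 26.08
tool_pos: [0.4469, -0.0598, 0.1828]
orientation: [3.141, 0.003, 0.004]
force: [-0.6, 0.2, -0.6]
opening: 0.0624
t: 26.67
tool_pos: [0.4462, -0.2149, 0.1816]
orientation: [-3.141, 0.004, 0.0]
force: [-0.5, 0.4, 0.3]
opening: 0.0616
26.7667 [ 0.44642549 -0.21340601  0.18140182] [0.60254202 0.18641028 0.37215128] 0.06244010214028677
side [272.07272727 223.26363636] [273.0859785  223.75708587]
top [256.64545455 225.63181818] [256.83495925 225.2231553 ]
(array([0.44620827, 0.04358188, 0.0663887 ]), np.float64(0.5275077762727847))
```

View pics/ab2.png

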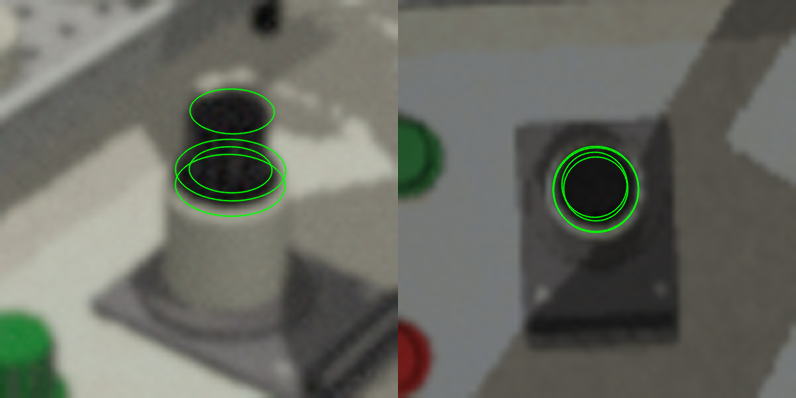

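View pics/full.png

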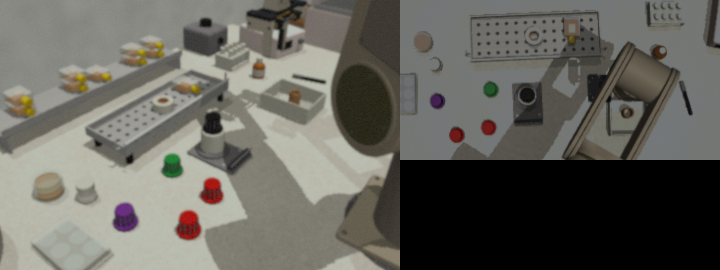

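Both views show the cap sitting flat on the roll, the roll down on the platter, the core in the tub and everything else where it was. I'm handing in.

```bash
python3 -c "
from plant import *
print(close_job())"
```

```text
the job is handed in; nothing more can be done
None
```

I did the job in the order asked and handed it in at about 27 s of the 67 s allowed. The empty core is in the tub, the tall roll is on the spindle down on the platter, and the black cap is fitted over the tip.

**Last checks:**
- **Roll:** contact came with the tool at 36.7 mm, against 36.8 mm expected for a roll sitting on the platter.
- **Cap:** contact came at 86.4 mm, exactly as expected. The final pictures show it flat and centred on the roll.
- **Core:** it stands upright in the tub.
- **Everything else:** the other items, including the green, purple and red look-alikes, looked unmoved in the last pictures. I checked these by eye and did not measure them.
- **Forces:** the highest reading I saw was about 23 N, when the roll met the platter.

**Where checks disagreed:** the two cameras put the spindle about 1–2 mm apart, so I used a position in between. The final camera fit also put the cap about 2 mm higher and 2 mm to one side of where it should be. That is within the calibration error, so I relied on the contact readings instead.

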